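Lock the bayonet keeper over the block

ROBOT

A 6-joint arm with a two-finger parallel gripper is mounted at the origin on the work surface; the furniture and walls round the work are solid. World frame = base frame: x ahead of the robot, y to its left, z up, the work surface at z = 0. Lengths are in m, angles in rad, forces in N, time in s.
With the tool pointing down it reaches from about 0.25 to 0.725 m from the base axis. Payload 4 kg.
Tool frame: the origin (TCP) lies at the very end of the fingers, on their centre line; the grasp point (between the pads) lies 19 mm behind it; z points along the fingers, y is the line along which they close (so a half turn about z gives the same grasp; the last joint's range is limited). The gripper opens to 85 mm and grips with 20 to 120 N. Pads are 22 mm wide; open, the fingers measure 114 mm over their backs; the gripper's body (76 mm by 85 mm) begins 54 mm behind the grasp point. The pads swing forward as they close: fully open they stand 13 mm farther back than shut.
Start: joints at [-1.33, 0.241, 0.005, 1.335, 0, 1.571], TCP at [0.119, -0.486, 0.231] pointing down, gripper open.
Joint ranges: [-2.72, 2.72], [-1.05, 1.87], [-1.09, 1.28], [-1.99, 2.15], [-1.42, 1.44], [-3.14, 3.14]. Speed limits (rad/s): [2.79, 2.79, 3.14, 3.14, 3.14, 3.14].

INTERFACE

Orientations are given as a unit quaternion [w, x, y, z].
In Python, from rig import ctrl gives the robot as it stands.
- The arm moves only by the tool jog_arm, never from a script. Its argument "motion" is a list of rows, each a list of 3 entries, a list of its own where there are three numbers: the shift along the tool's x, y, z in m, then the turn about the tool's z in rad, then the finger opening in m, from 0 to 0.0854. A call has 1 to 10 rows; each row is the pose to reach, as a shift and turn from the pose commanded when the call began, along the tool's axes at that moment; what a row does not reach only later rows make up. A row lasts 1/8 s, in which the tool goes at most 62.5 mm and 10.7 degrees, less where a joint would pass 70% of its speed; a pose out of reach is approached as far as the arm can. A call with a gripper value outside its range is refused whole. The fingers move at their own pace and stop on an object; "newtons" is the grip in N (left out, the last holds). Time passes only in rows, so rows that repeat a pose let the fingers close. It gives the time, the measured TCP pose, the force, the opening and the grip force at its end, in the units of the state.
- ctrl.get_state(): the state, without advancing time (a new reading comes with each control period).
- ctrl.capture(name): name is "scene" or "side" or "wrist"; returns (picture, depth): 480x640x3 uint8, blue, green, red; 480x640 float32, m along the optical axis (not along the pixel's ray), 0 where there is no reading.
- ctrl.get_calibration(name): a dict with "fov_y" (degrees; the focal length in pixels is half the picture's height over the tangent of half this angle, whatever the lens; pixels are square), "cx", "cy" (the principal point, pixels), "R" (3x3) and "t" (3): a world point X has camera coordinates R X + t. Camera axes: x right, y down, z forward; pixel columns grow to the right and rows downward; lengths in m; the calibration is good to about 2 mm. The wrist camera is an equidistant fisheye: a pixel r from the principal point sees the ray r / f radians off the axis. A picture is of the moment at which its call begins: read the wrist's pose just before it. get_calibration takes no time and is no camera call; for the wrist camera it gives the pose at the moment of the call.
- ctrl.close_job(): hands the job in; it is judged then, once.
The state is a dict: "t": time; "joint_pos": joint angles; "qd": joint speeds; "joint_efforts": joint torques, N m; "eef_pos": TCP position; "orientation": TCP orientation; "force": force on the tool from outside, world axes, zero at the start; "wrist_torque": the same for the moment, N m; "grip_width": opening from 0.0 (shut) to 1.0 (fully open); "finger_force": force on a finger pad.
Only numpy, scipy, OpenCV 4.12 (cv2) and the standard library are available. Lean on these libraries where they do the work, as an engineer would, in place of code of your own. Each camera call takes 0.05 s, during which the arm holds its last target. There are 200 camera calls.

TASK

Lock the keeper of the holding fixture over the wooden block: press the keeper down in its socket while turning it clockwise (seen from above) until its cross bar drops through the slot, then turn it on clockwise to the stop so that its arm reaches over the block, and let go. Leave the block in its bed and do not disturb the safety glasses or the folding rule beside the fixture.

Things in the scene. Friction and masses are not known exactly. Their poses are not given: they have to be found in the camera images.
- fixture: Holding fixture, fixed to the bench: plywood base 144 x 150 x 14 mm. Origin on the bench under the axis of its socket; z up; +x points from the socket to the bed that holds the block. The socket is an upright dark steel tube, 55 mm outside, 43 mm inside, rim 66 mm over the bench, with two outside ribs on the fixture's +y and -y sides that mark the direction of the slot inside.
- socket (a point): Centre of the slot, inside the tube, 36 mm over the bench: top of a 6 mm plate with a slot 17 x 41 mm, long side along the fixture's y (in line with the ribs). Under the plate, stops end the clockwise turn (seen from above) about 90 degrees after the slot, where the keeper's arm lies along the fixture's +x; the anticlockwise way is blocked.
- plunger (a joint): Spring pin under the slot, m pushed down: 0 at rest, about 0.014 with the keeper fully down. It pushes the keeper up with 4.5 to 7 N, so the keeper does not sink by its own weight and pops up if let go while in line with the slot.
- keeper: Loose steel keeper, 0.2 kg, 96 mm tall, upright in the socket, not yet through the slot. Origin: centre of its underside, on its axis; z up. Cross bar at the foot 36 (x) x 12 x 7 mm; neck 12 mm thick; round guide, 41 mm diameter, 16 to 38 mm high, slides in the tube; arm along its +x, 18 mm wide, 67 mm out, 48 to 58 mm high; wing grip on top.
- keeper_grip (a point): Point on the wing grip, on the keeper's axis, 82 mm above its origin. The wing is 44 mm long along the keeper's x, 12 mm thick along y, from 57 to 96 mm above the origin: pinch it across its thickness from above. It may be turned in several grasps: 35 degrees or more past the slot it stays caught when let go.
- keeper_foot (a point): Centre of the underside of the cross bar (the keeper's origin). Height over the bench: 36 mm at the start, resting on the plate; 20 mm pressed fully down (guide on the plate); 23 mm when caught under the plate and let go. It passes the slot within about 8 degrees, pressed with 5 to 10 N.
- keeper_tip (a point): Underside of the keeper's arm near its end, 58 mm out along the keeper's +x, 48 mm above its origin. At the start the arm stands 25 to 60 degrees anticlockwise (from above) of the fixture's +y; the cross bar meets the slot when the arm points along +y, and the keeper is locked when it points along +x, over the block.
- block: Loose planed wooden block, 52 x 120 x 50 mm, lying in the fixture's bed between low wooden strips, its top 64 mm over the bench; origin at the centre of its underside, long side along y.
- bed (a point): Middle of the floor of the block's bed, 64 mm from the socket axis along the fixture's +x, 14 mm over the bench.
- glasses: Safety glasses, black frame and clear lens, 82 x 154 x 49 mm, standing on the bench to the right of the fixture.
- rule: Folding rule, folded up, 16 x 203 x 15 mm, lying on the bench in front of the fixture, long side along y.
Mind the look-alikes: they are no part of the job. Of the things that look like the keeper, the largest one is meant.

How it is judged:
On the way:
1. the keeper has dropped through the slot (z of keeper_foot in the frame of fixture below 0.0265 m), for 0.1 s.
At the end, for the whole second after the job is handed in: Keeper upright, at rest and caught under the plate (foot 17 to 26.5 mm over the bench), its tip point over 45 mm from the socket axis along the fixture's +x and within 18 mm sideways of that line; block still in its bed, within 10 mm of its middle and lifted under 6 mm (z of keeper_foot in the frame of fixture between 0.017 and 0.0265 m and x of keeper_tip in the frame of fixture above 0.045 m and y of keeper_tip in the frame of fixture between -0.018 and 0.018 m and angle between keeper's own z axis and vertical below 0.12 rad and linear speed of keeper below 0.02 m/s and horizontal distance between block and bed below 0.01 m and height (world z) of block below 0.02 m); the robot touches nothing.
It fails at once if the block is shoved or lifted out of its bed (moved over 25 mm) (distance of block from where it was at the start of the episode above 0.025 m).
It fails at once if the safety glasses are disturbed (moved over 25 mm) (distance of glasses from where it was at the start of the episode above 0.025 m).
It fails at once if the folding rule is disturbed (moved over 25 mm) (distance of rule from where it was at the start of the episode above 0.025 m).
It also fails if it takes over 42 s, if anything falls off the work surface, if the arm or the gripper's body presses on something with over 40 N, if the wrist force passes 120 N, or if a joint passes its speed limit or range.

## Working session

There is one attempt and no reset: what is moved stays moved. The work goes in short steps, Python scripts to look and compute and a tool call to move; the robot and the scene stay as the last step left them, time stands still between calls to the robot, and variables do not carry over. Pictures are saved under pics/ and viewed, at most 10 in all, crops included, and the job is handed in when it is done.

Besides the shell and the picture viewer there is one more tool, called after "Request:" by a JSON object that holds its "name" and its "arguments". jog_arm: Moves the arm, as the interface text tells. Its arguments: {"type":"object","properties":{"motion":{"type":"array","items":{"type":"array"}},"newtons":{"type":"number"}},"required":["motion"]}

```bash
mkdir -p pics; ls; cat > h.py <<'E'
from rig import ctrl
import numpy as np, cv2
def cap(n,f=None):
    c=ctrl.get_calibration(n); im,d=ctrl.capture(n)
    if f: cv2.imwrite('pics/'+f,im)
    np.savez('/tmp/'+n+'.npz',im=im,d=d,R=c['R'],t=c['t'],k=[c['fov_y'],c['cx'],c['cy']]); return im,d
def load(n):
    z=np.load('/tmp/'+n+'.npz'); return z['im'],z['d'],z['R'],z['t'],z['k']
def rays(n,uv):
    im,d,R,t,k=load(n); f=240/np.tan(np.radians(k[0])/2)
    p=(np.atleast_2d(uv)-k[1:])/f
    if n=='wrist':
        r=np.linalg.norm(p,axis=1,keepdims=True)+1e-12
        v=np.hstack([p/r*np.sin(r),np.cos(r)])
    else: v=np.hstack([p,np.ones((len(p),1))])
    return -R.T@t, v@R   # origin, world dirs
def onplane(n,uv,z):
    o,v=rays(n,uv); return o+v*((z-o[2])/v[:,2:])
def cloud(n):
    im,d,R,t,k=load(n); f=240/np.tan(np.radians(k[0])/2)
    v,u=np.mgrid[:480,:640]; o,w=rays(n,np.c_[u.ravel(),v.ravel()])
    cz=(w@R.T)[:,2:]; P=o+w/cz*d.reshape(-1,1); P[d.ravel()==0]=np.nan
    return P.reshape(480,640,3)
E
python3 - <<'E'
from h import *
for n in('scene','side','wrist'):
    cap(n,n+'0.png'); c=ctrl.get_calibration(n); print(n,c['fov_y'],np.round(-np.array(c['R']).T@c['t'],3))
s=ctrl.get_state();print(s)
E
```

```text
pics
scene 44.57485819428882 [-0.095  0.451  0.837]
side 46.74817549766539 [ 0.27  -0.889  0.648]
wrist 65.70646984690485 [ 0.194 -0.467  0.373]
{'t': 0.15, 'joint_pos': array([-1.32996894e+00,  2.41258091e-01,  4.02852983e-03,  1.33519029e+00,
       -3.17488301e-05,  1.57080468e+00]), 'qd': array([-3.71317715e-04, -1.84821224e-03,  4.14251165e-03, -4.39973860e-04,
       -2.53009130e-05,  1.03322131e-05]), 'joint_efforts': array([-7.36780967e-04, -3.72635043e+01,  2.52638590e+01,  1.23251206e-02,
       -7.66995367e-05, -9.46294733e-06]), 'eef_pos': array([ 0.11912974, -0.48510855,  0.23060642]), 'orientation': array([-8.03977985e-04,  9.92759200e-01,  1.20118743e-01, -1.13274194e-04]), 'force': array([-0.16606163, -0.29974235,  0.30625809]), 'wrist_torque': array([ 0.00347246, -0.00189694,  0.04716353]), 'finger_force': 0.0, 'grip_width': 0.9972335227823241}
```

View pics/scene0.png

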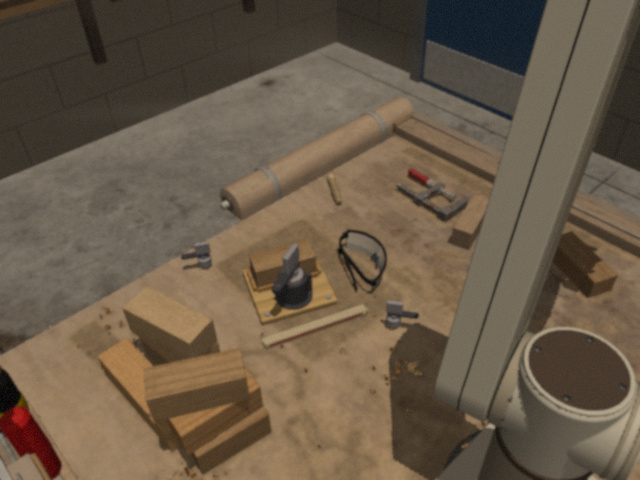

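View pics/side0.png

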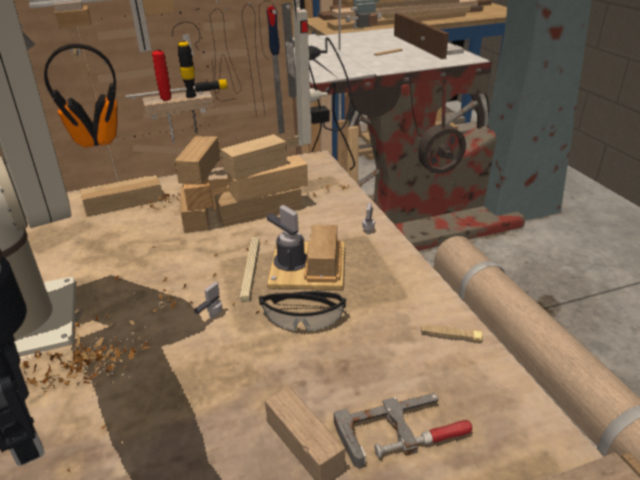

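Lookalikes for the keeper in the scene view: A (292,275), standing in the socket; B (198,255); C (400,315). B and C are loose and smaller, so I choose A. The side view shows them at A (289,240), B (368,220) and C (211,302). Next is a close crop plus depth measurements.

```bash
python3 - <<'E'
from h import *
a=load('scene')[0][225:335,225:345]; b=load('side')[0][190:300,230:350]
im=np.hstack([cv2.resize(x,None,fx=3.3,fy=4.0 if 0 else 3.3,interpolation=cv2.INTER_CUBIC) for x in(a,b)])
cv2.imwrite('pics/crop.png',np.clip(im*1.4,0,255).astype(np.uint8))
for n,(u0,u1,v0,v1) in (('scene',(225,400,215,350)),('side',(220,360,190,330))):
    P=cloud(n)[v0:v1,u0:u1].reshape(-1,3); I=load(n)[0][v0:v1,u0:u1].reshape(-1,3).astype(int)
    P0=P;z=P[:,2]
    def rep(nm,m):
        Q=P[m]; 
        if len(Q)<4: print(n,nm,len(Q));return
        r=cv2.minAreaRect((Q[:,:2]*1000).astype(np.float32)); print(n,nm,len(Q),np.round(np.median(Q,0),3),np.round(r[0],1),np.round(r[1],1),round(r[2],1))
    sat=I.max(1)-I.min(1); grey=sat<35
    rep('top>.11',z>.115); rep('arm',grey&(z>.085)&(z<.098)); rep('blocktop',(~grey)&(abs(z-.064)<.004)); rep('base',(~grey)&(abs(z-.014)<.003))
    rep('rim',grey&(abs(z-.066)<.003))
E
```

```text
scene top>.11 225 [ 0.502 -0.006  0.13 ] [447.4  87.3] [ 17.2 271.1] 30.9
scene arm 313 [0.491 0.023 0.094] [495.7  12.9] [18.6 85. ] 19.3
scene blocktop 957 [ 0.567 -0.021  0.064] [547.4 -26.8] [119.4  97.3] 67.3
scene base 2205 [0.475 0.018 0.014] [477.6 -18.6] [201.4 244.9] 63.9
scene rim 177 [ 0.487 -0.011  0.066] [445.2 -39.3] [249.1  96.9] 8.6
side top>.11 186 [ 0.504 -0.017  0.127] [504.9 -12.8] [13.3 46.6] 20.9
side arm 219 [0.493 0.008 0.092] [495.5  11.2] [19.  91.5] 21.3
side blocktop 1052 [ 0.558 -0.032  0.063] [517.8  77.1] [127.9 364. ] 18.8
side base 1589 [ 0.475 -0.046  0.013] [498.2  10.2] [417.9 254. ] 79.5
side rim 133 [ 0.5   -0.026  0.065] [502.3 -17.2] [43.  52.4] 72.0
```

View pics/crop.png

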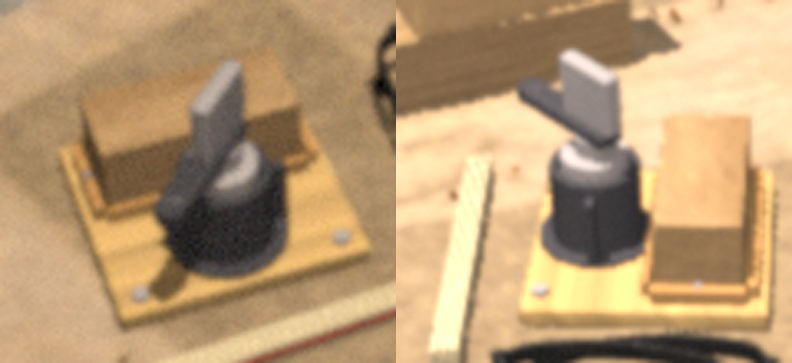

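The crop confirms A as the large keeper standing in the dark ribbed tube. Its arm points towards the robot and left, anticlockwise of the ribs. Now the axis and yaw angles, with outliers removed.

```bash
python3 - <<'E'
from h import *
for n in('scene','side'):
    P=cloud(n).reshape(-1,3); I=load(n)[0].reshape(-1,3).astype(int); grey=(I.max(1)-I.min(1))<35
    rr=np.hypot(P[:,0]-.503,P[:,1]+.013); z=P[:,2]
    def rep(nm,m):
        Q=(P[m][:,:2]*1000).astype(np.float32); r=cv2.minAreaRect(Q); 
        w=np.linalg.svd(Q-Q.mean(0),full_matrices=False)[2][0]
        print(n,nm,len(Q),np.round(r[0],1),np.round(r[1],1),round(r[2],1),'pca',round(np.degrees(np.arctan2(w[1],w[0]))%180,1))
    rep('wing',(rr<.035)&(z>.112)&(z<.138)); rep('wingtop',(rr<.035)&(z>.127)&(z<.138))
    rep('block',(~grey)&(rr<.11)&(abs(z-.064)<.003))
    rep('arm',grey&(rr<.08)&(z>.086)&(z<.097))
    # rim circle
    m=(rr<.04)&(abs(z-.066)<.0025); Q=P[m][:,:2]; rep('rim',m)
    m=(rr<.04)&(z>.025)&(z<.06); Q=P[m]
    A=np.c_[2*Q[:,:2],np.ones(len(Q))]; s=np.linalg.lstsq(A,(Q[:,:2]**2).sum(1),rcond=None)[0]; print('tube',len(Q),s[:2],np.sqrt(s[2]+s[:2]@s[:2]))
E
```

```text
scene wing 234 [505.   -9.3] [13.3 45.3] 23.4 pca 109.8
scene wingtop 134 [505.2  -9.2] [12.9 45.3] 23.4 pca 112.4
scene block 899 [546.4 -26.4] [119.4  95. ] 67.1 pca 66.6
scene arm 295 [495.7  12.9] [18.6 85. ] 19.3 pca 107.1
scene rim 128 [502.7  -8.1] [53.1 48.2] 54.7 pca 80.5
tube 420 [ 0.51044655 -0.01281763] 0.03147944024512596
side wing 211 [504.9 -12.8] [13.3 46.6] 20.9 pca 114.8
side wingtop 91 [504.8 -11.5] [12.6 42.7] 20.4 pca 112.9
side block 859 [533.5 -23.8] [122.8 116. ] 67.7 pca 67.2
side arm 205 [495.6  11.2] [19.  91.4] 21.5 pca 109.1
side rim 122 [504.  -15.3] [43. 54.] 78.3 pca 167.4
tube 426 [ 0.50285655 -0.01778598] 0.022676793666132698
```

Request:
{"name": "jog_arm", "arguments": {"motion": [[[0.049,-0.037,0.003],-0.17,0.07],[[0.098,-0.074,0.006],-0.34,0.07],[[0.147,-0.111,0.009],-0.51,0.06],[[0.196,-0.148,0.012],-0.68,0.06],[[0.245,-0.185,0.015],-0.85,0.05],[[0.294,-0.222,0.018],-1.02,0.05],[[0.343,-0.259,0.021],-1.19,0.05],[[0.392,-0.296,0.024],-1.36,0.05],[[0.441,-0.333,0.027],-1.53,0.05],[[0.488,-0.368,0.03],-1.7,0.05]], "newtons": 60}}

```text
t: 1.4
eef_pos: [0.5063, -0.0099, 0.201]
orientation: [0.0, 0.562, 0.827, -0.0]
force: [0.2, -1.8, 0.5]
grip_width: 0.587
finger_force: 0.0
```

```bash
python3 - <<'E'
from h import *
s=ctrl.get_state(); print({k:np.round(s[k],3) for k in('t','joint_pos','eef_pos','orientation','force','grip_width')})
cap('wrist','w1.png'); s=ctrl.get_state(); w,x,y,z=s['orientation']; print('toolx yaw',np.degrees(2*np.arctan2(y,x)),s['eef_pos'])
P=cloud('wrist').reshape(-1,3);rr=np.hypot(P[:,0]-.505,P[:,1]+.0115)
for nm,m in(('wing',(rr<.04)&(P[:,2]>.12)&(P[:,2]<.14)),('block',(rr<.11)&(rr>.035)&(abs(P[:,2]-.064)<.003)),('arm',(rr<.08)&(P[:,2]>.086)&(P[:,2]<.098))):
    Q=(P[m][:,:2]*1000).astype(np.float32)
    if len(Q)>3: print(nm,len(Q),cv2.minAreaRect(Q))
E
```

```text
{'t': np.float64(1.4), 'joint_pos': array([-0.019,  0.269, -0.038,  1.265, -0.   ,  1.175]), 'eef_pos': array([ 0.506, -0.01 ,  0.201]), 'orientation': array([ 0.   ,  0.562,  0.827, -0.   ]), 'force': array([ 0.193, -1.789,  0.472]), 'grip_width': np.float64(0.587)}
toolx yaw 112.09905615201511 [ 0.5105479  -0.00460317  0.20018046]
wing 1412 ((505.9615478515625, -10.260963439941406), (12.511775970458984, 43.65275192260742), 21.998533248901367)
block 7830 ((564.8055419921875, -35.25585174560547), (120.24282836914062, 52.97892379760742), 67.41438293457031)
arm 1949 ((497.3689880371094, 12.562076568603516), (20.326616287231445, 83.17386627197266), 20.911117553710938)
```

View pics/w1.png

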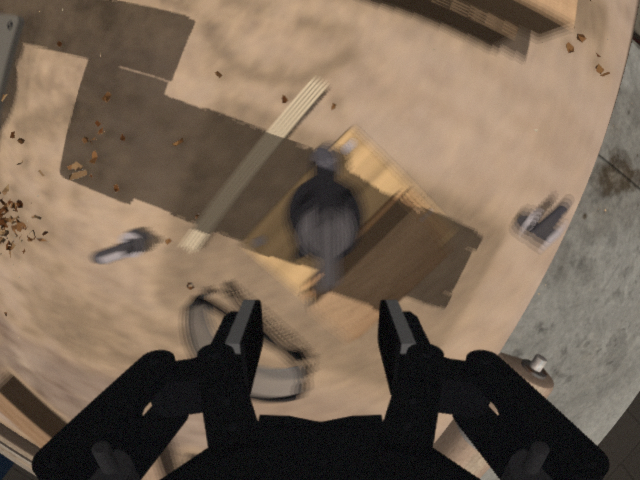

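The wrist view is motion-blurred but clear enough. The wing is at (325,225), the block is to its right, and the glasses (250,345) and the rule (260,165) are clear of it. There isn't enough clockwise range left on the last joint, so I'll flip the grasp by half a turn.

Request:
{"name": "jog_arm", "arguments": {"motion": [[[0,0,0],-0.18,0.05],[[0,0,0],-0.36,0.05],[[0,0,0],-0.54,0.05],[[0,0,0],-0.72,0.05],[[0,0,0],-0.9,0.05],[[0,0,0],-1.08,0.05],[[0,0,0],-1.26,0.05],[[0,0,0],-1.44,0.05],[[0,0,0],-1.62,0.05],[[0,0,0],-1.8,0.05]]}}

```text
t: 2.7
eef_pos: [0.505, -0.012, 0.201]
orientation: [-0.0, -0.298, 0.955, 0.0]
force: [0.4, 0.0, 0.8]
grip_width: 0.584
finger_force: 0.0
```

Request:
{"name": "jog_arm", "arguments": {"motion": [[[0,0,0],-0.18,0.04],[[0,0,0],-0.36,0.04],[[0,0,0],-0.54,0.04],[[0,0,0],-0.72,0.04],[[0,0,0],-0.9,0.04],[[0,0,0],-1.08,0.04],[[0,0,0],-1.26,0.04],[[0,0,0],-1.34,0.04],[[0,0,0],-1.34,0.04],[[0,0,0],-1.34,0.04]]}}

```text
t: 3.95
eef_pos: [0.5052, -0.0119, 0.2011]
orientation: [0.0, 0.824, -0.566, -0.0]
force: [0.1, -0.7, -0.2]
grip_width: 0.471
finger_force: 0.0
```

```bash
cat > m.py <<'E'
from h import *
import sys
cap('wrist',sys.argv[1] if len(sys.argv)>1 else None); s=ctrl.get_state(); w,x,y,z=s['orientation']; a=2*np.arctan2(y,x)
print('t',s['t'],'toolx yaw',np.degrees(a),np.round(s['eef_pos'],4),np.round(s['orientation'],3),np.round(s['joint_pos'],2),s['grip_width'])
P=cloud('wrist').reshape(-1,3);rr=np.hypot(P[:,0]-.505,P[:,1]+.0115)
for nm,m in(('wing',(rr<.04)&(P[:,2]>.12)&(P[:,2]<.14)),('block',(rr<.11)&(rr>.035)&(abs(P[:,2]-.064)<.003)),('arm',(rr<.08)&(P[:,2]>.086)&(P[:,2]<.098))):
    Q=(P[m][:,:2]*1000).astype(np.float32)
    if len(Q)>3: print(nm,len(Q),cv2.minAreaRect(Q))
    if nm=='wing' and len(Q)>3:
        d=np.array(cv2.minAreaRect(Q)[0])/1000-s['eef_pos'][:2]; print('dtool',d@[np.cos(a),np.sin(a)],d@[np.sin(a),-np.cos(a)])
E
python3 m.py
```

```text
t 4.0 toolx yaw -68.95846277140814 [ 0.5053 -0.0119  0.2012] [ 0.     0.824 -0.566 -0.   ] [-0.02  0.27 -0.04  1.26 -0.   -1.96] 0.4697546239973443
wing 1348 ((506.8695373535156, -11.500526428222656), (11.658995628356934, 43.59351348876953), 21.18317413330078)
dtool 0.00020267809475974072 -0.0016519917496260717
block 9997 ((565.0977172851562, -35.26628875732422), (120.43338012695312, 52.624664306640625), 67.64252471923828)
arm 1201 ((497.5314025878906, 9.26590347290039), (19.3326358795166, 88.90531921386719), 21.449996948242188)
```

Request:
{"name": "jog_arm", "arguments": {"motion": [[[0,-0.001,0.03],0,0.04],[[0,-0.001,0.06],0,0.04],[[0,-0.001,0.08],0,0.04],[[0,-0.001,0.095],0,0.04],[[0,-0.001,0.102],0,0.04],[[0,-0.001,0.102],0,0.04],[[0,-0.001,0.102],0,0.005],[[0,-0.001,0.102],0,0.005],[[0,-0.001,0.102],0,0.005],[[0,-0.001,0.102],0,0.005]], "newtons": 60}}

```text
t: 5.25
eef_pos: [0.5071, -0.0115, 0.1003]
orientation: [-0.001, 0.825, -0.566, 0.001]
force: [-0.8, -0.2, 4.7]
grip_width: 0.128
finger_force: 59.0
```

Request:
{"name": "jog_arm", "arguments": {"motion": [[[0,0,0],0.15,0.005],[[0,0,0],0.3,0.005],[[0,0,0],0.45,0.005],[[0,0,0],0.6,0.005],[[0,0,0.0],0.7,0.005],[[0,0,0.002],0.76,0.005],[[0,0,0.004],0.76,0.005],[[0,0,0.004],0.76,0.005],[[0,0,0.004],0.76,0.005]]}}

```text
t: 6.38
eef_pos: [0.5062, -0.0114, 0.0954]
orientation: [-0.0, -0.556, 0.831, 0.0]
force: [-1.6, -0.1, 3.0]
grip_width: 0.131
finger_force: 59.0
```

It is going into the slot, so I press on down.

Request:
{"name": "jog_arm", "arguments": {"motion": [[[0,0,0.003],0,0.005],[[0,0,0.006],0,0.005],[[0,0,0.009],0,0.005],[[0,0,0.011],0,0.005],[[0,0,0.012],0,0.005],[[0,0,0.012],0,0.005]]}}

```text
t: 7.12
eef_pos: [0.5063, -0.0114, 0.0843]
orientation: [0.0, -0.556, 0.831, -0.0]
force: [-3.3, 0.9, 10.5]
grip_width: 0.134
finger_force: 60.1
```

Request:
{"name": "jog_arm", "arguments": {"motion": [[[0,0,0],0.15,0.005],[[0,0,0],0.3,0.005],[[0,0,0],0.45,0.005],[[0,0,0],0.6,0.005],[[0,0,0.0],0.75,0.005],[[0,0,0],0.9,0.005],[[0,0,0],1.05,0.005],[[0,0,0],1.2,0.005],[[0,0,0],1.35,0.005],[[0,0,0],1.45,0.005]]}}

```text
t: 8.38
eef_pos: [0.5066, -0.0102, 0.0843]
orientation: [0.0, 0.136, 0.991, 0.001]
force: [-3.4, 4.3, 10.0]
grip_width: 0.131
finger_force: 60.2
```

```bash
python3 - <<'E'
from h import *
s=ctrl.get_state(); w,x,y,z=s['orientation']; print(np.degrees(2*np.arctan2(y,x)),s['eef_pos'],s['force'],s['wrist_torque'],s['joint_pos'])
a=cap('scene')[0][225:335,225:345]; b=cap('side')[0][190:300,230:350]
im=np.hstack([cv2.resize(x,None,fx=3.3,fy=3.3,interpolation=cv2.INTER_CUBIC) for x in(a,b)])
cv2.imwrite('pics/crop2.png',np.clip(im*1.4,0,255).astype(np.uint8))
E
```

```text
164.35486811793143 [ 0.50662191 -0.01016848  0.08429803] [-3.4332505   4.29660056  9.95159412] [0.87010185 0.81449213 0.16181997] [-0.02171438  0.36725278 -0.22516528  0.97730934  0.00274805  0.25134615]
```

View pics/crop2.png

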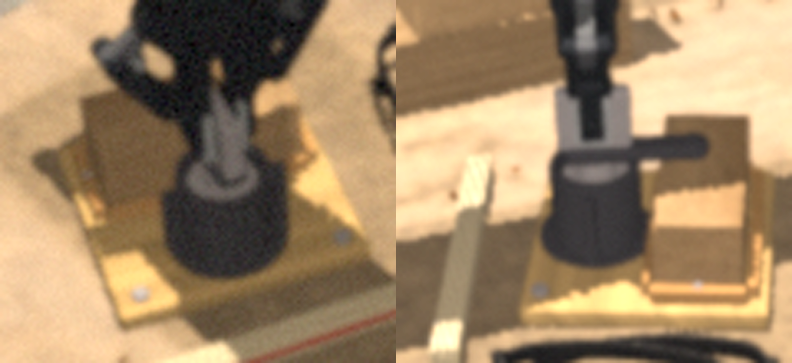

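The keeper is down and its arm reaches over the block, side crop pixel (690,145). I turn the last few degrees to the stop, then ease off the press and release.

Request:
{"name": "jog_arm", "arguments": {"motion": [[[0,0,0],0.05,0.005],[[0,0,0],0.1,0.005],[[0,0,0],0.14,0.005],[[0,0,0],0.14,0.005],[[0,0,-0.002],0.12,0.005],[[0,0,-0.003],0.12,0.005]]}}

```text
t: 9.22
eef_pos: [0.5067, -0.0105, 0.0865]
orientation: [0.0, 0.194, 0.981, 0.001]
force: [0.1, 3.3, 4.8]
grip_width: 0.134
finger_force: 59.0
```

Request:
{"name": "jog_arm", "arguments": {"motion": [[[0,0,0],0,0.02],[[0,0,0],0,0.035],[[0,0,0],0,0.04],[[0,0,0],0,0.04],[[0,0,-0.02],0,0.04],[[0,0,-0.06],0,0.04],[[0,0,-0.1],0,0.04],[[0,0,-0.12],0,0.04],[[0,0,-0.12],0,0.04],[[0,0,-0.12],0,0.04]]}}

```text
t: 10.48
eef_pos: [0.5057, -0.0115, 0.2051]
orientation: [-0.001, 0.194, 0.981, -0.0]
force: [-1.0, -0.1, -0.6]
grip_width: 0.473
finger_force: 0.0
```

```bash
cat > f.py <<'E'
from h import *
cap('wrist','w2.png');s=ctrl.get_state(); print(s['t'],s['force'],s['eef_pos'])
P=cloud('wrist').reshape(-1,3);rr=np.hypot(P[:,0]-.506,P[:,1]+.011)
for nm,m in(('wing',(rr<.04)&(P[:,2]>.106)&(P[:,2]<.13)),('arm',(rr<.08)&(P[:,2]>.073)&(P[:,2]<.09)),('block',(rr<.11)&(rr>.035)&(abs(P[:,2]-.064)<.003))):
    Q=(P[m][:,:2]*1000).astype(np.float32); print(nm,len(Q),np.median(P[m][:,2]),cv2.minAreaRect(Q))
E
python3 f.py
```

```text
10.525 [ 0.39611197 -0.13254087 -0.2495752 ] [ 0.50540913 -0.01148642  0.20481459]
wing 1179 0.11837013015320122 ((506.6310119628906, -10.459054946899414), (11.781542778015137, 43.20977783203125), 67.53213500976562)
arm 1088 0.08038027800744343 ((527.65673828125, -18.795740127563477), (19.867420196533203, 88.31898498535156), 67.23992919921875)
block 5391 0.06361700949022642 ((565.1390991210938, -35.19536590576172), (120.38207244873047, 52.892154693603516), 67.32431030273438)
```

View pics/w2.png

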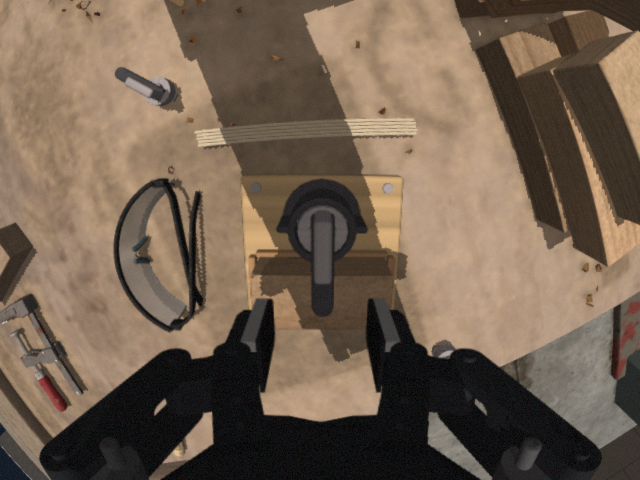

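The wrist view shows the keeper at (322,230) with its arm over the block at (322,290). Keeper yaw is about -22.6°, in line with the fixture's +x, and the wing top is at about 119 mm, which puts the foot at about 23 mm, caught. The block, glasses and rule are where they were and the gripper is clear.

```bash
python3 -c "
from rig import ctrl
print(ctrl.close_job())"
```

```text
the job is handed in; nothing more can be done
None
```

The keeper is through the slot, turned to the stop and caught with its arm over the block; the block, glasses and rule were left in place, the gripper is clear, and the job was handed in at about 10.5 s (no verdict was returned).

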